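# Square the rig's plate against the swing bar

### The arm

A 6-joint arm with a two-finger parallel gripper is mounted at the origin on the work surface. World frame = base frame: x ahead of the robot, y to its left, z up, the work surface at z = 0. Lengths are in m, angles in rad, forces in N, time in s.
With the tool pointing down it reaches from about 0.375 to 0.9 m from the base axis. Payload 3.1 kg.
Tool frame: the origin (TCP) lies midway between the tips of the shut fingers; the grasp point (between the pads) lies 19 mm behind it; z points along the fingers, y is the line along which they close (so a half turn about z gives the same grasp; the last joint's range is limited). The gripper opens to 85 mm and grips with 20 to 120 N. Pads are 22 mm wide; open, the fingers measure 114 mm over their backs; the gripper's body (76 mm by 85 mm) begins 54 mm behind the grasp point. The pads swing forward as they close: fully open they stand 13 mm farther back than shut.
Start: joints at [-1.357, 0.527, 1.433, -0, 1.181, -0.178], TCP at [0.239, -0.577, 0.231] pointing down, gripper open.
Joint ranges: [-3.08, 3.08], [-0.75, 2.2], [0.22, 2.44], [-1.43, 4.57], [0, 2.65], [-2.85, 2.85]. Speed limits (rad/s): [2.79, 2.79, 3.14, 3.14, 3.14, 3.14].

### API

Orientations are given as a unit quaternion [x, y, z, w].
In Python, from station import manip gives the robot as it stands.
- The arm moves only by the tool drive_tool, never from a script. Its argument "motion" is a list that holds one entry, the list of rows, each a list of 5 numbers: the finger opening in mm, from 0 to 85.4, then the shift along the tool's x, y, z in units of 30 mm (1.0 is 30 mm), then the turn about the tool's z in units of 8 degrees (1.0 is 8 degrees). In form: [[[fingers, x, y, z, yaw], ...]]. A call has 1 to 10 rows; each row is the pose to reach, as a shift and turn from the pose commanded when the call began, along the tool's axes at that moment; what a row does not reach only later rows make up. A row lasts 1/10 s, in which the tool goes at most 50 mm and 8.59 degrees, less where a joint would pass 70% of its speed; a pose out of reach is approached as far as the arm can. A call with a gripper value outside its range is refused whole. The fingers move at their own pace and stop on an object; "squeeze" is the grip in N (left out, the last holds). Time passes only in rows, so rows that repeat a pose let the fingers close. It gives the time, the measured TCP pose, the force, the opening and the grip force at its end, in the units of the state.
- manip.sense(): the state, without advancing time (a new reading comes with each control period).
- manip.snapshot(name): name is "scene" or "top"; returns the picture (400x640x3 uint8, red, green, blue); there is no depth.
- manip.camera_model(name): a dict with "fov_y" (degrees; the focal length in pixels is half the picture's height over the tangent of half this angle, whatever the lens; pixels are square), "cx", "cy" (the principal point, pixels), "origin" and "orientation" of the camera in the world. Camera axes: x right, y up, looking along -z (the intrinsics and any distortion apply to the point x, -y, -z); pixel columns grow to the right and rows downward; lengths in m; the calibration is good to about 2 mm. A picture is of the moment at which its call begins. camera_model takes no time and is no camera call.
- manip.sign_off(): hands the job in; it is judged then, once.
The state is a dict: "t": time; "q": joint angles; "qd": joint speeds; "tau": joint torques, N m; "tcp_pos": TCP position; "tool_rot": TCP orientation; "force": force on the tool from outside, world axes, zero at the start; "ft_torque": the same for the moment, N m; "finger_gap": opening from 0.0 (shut) to 1.0 (fully open); "gripper_force": force on a finger pad.
Only numpy, scipy, OpenCV 4.12 (cv2) and the standard library are available. Lean on these libraries where they do the work, as an engineer would, in place of code of your own. Each camera call takes 0.05 s, during which the arm holds its last target. There are 200 camera calls.

### The job

Square up the white plate in the jig on the bench: first swing the aluminium bar round its post, keeping the fork on the post and the bar down on the bench, until it lies in line against the stop, then turn the latch shut behind it. Next press on the flat white plate and drag it out from under the power unit until its front edge is flush against the side of the bar, and finally stand the steel weight upright on the middle of the plate. Leave the tape roll and the jar where they are.

Things in the scene. Friction and masses are not known exactly. Their poses are not given: they have to be found in the camera images.
- jig: The fixed squaring jig, screwed to the bench. Origin: foot of its upright round steel pivot post (20 mm diameter, 28 mm cap from 36 to 48 mm height). A thin grey strip on the bench marks the jig line, its x axis (level), along which the bar must lie; its y axis, level, points to the side of the plate and power unit.
- stop (a point): Middle of the flat face of the jig's stop, 13 mm over the bench, at jig x = 184 mm, y = 12 mm, facing jig -y. The stop is a dark steel block 26 mm high, 26 mm in x; with its low foot (8 mm high) it reaches to jig y = 68 mm and x = 225 mm.
- bar: Loose aluminium bar, about 0.4 kg, 30 mm high, 24 mm wide, 212 mm long, with a 46 mm wide fork whose 26 mm gap straddles the post. Origin: underside, in the gap, at the post's axis when seated. x axis: along the bar to the plain end at 200 mm; wide part from -12 to 31 mm. Starts on the jig's -y side, turned 0.6 to 1.05 rad off the jig line; home: its side touches the stop, its x axis is the jig's.
- bar_end (a point): Middle of the bar's plain end face, 15 mm over its underside
- latch (a joint): The jig's latch, an aluminium arm with a knob, on an upright pivot beyond the bar's plain end. Radians: 0 shut (arm pointing along jig -x to the post, 1.5 mm clear of the homed bar's -y side), growing as it swings through jig -y (1.57) towards jig +x, limit 2.5. Starts 1.65 to 2.3. Needs about 7 N at the knob, stays where left. Once shut, the bar cannot come in past it.
- latch_pivot (a point): The latch's pivot axis at the top of the arm, 22 mm over the bench; at jig x = 235 mm, y = -22.5 mm
- latch_knob (a point): Centre of the top of the latch's upright round black knob: 16 mm in diameter, from 22 to 72 mm over the bench, 42 mm from the pivot. The arm is 18 mm wide, from 8 to 22 mm over the bench, and reaches 53 mm from the pivot.
- plate: Loose flat white plate, 100 mm in x, 120 mm in y, 6 mm thick, 0.18 kg. Origin: centre of its underside. Its y axis points away from the bar; front edge at y = -60 mm. Starts 70 to 105 mm from the bar's place, its back about 20 mm under the unit, within 0.1 rad of square. Slippery below, grippy on top: fingertips pressing 5 to 10 N drag it. It ends between fork and stop (140 mm of clear bar).
- plate_front_near (a point): Point on the top of the plate's front edge (plate y = -60 mm), 45 mm to -x of its middle
- plate_front_far (a point): Point on the top of the plate's front edge (plate y = -60 mm), 45 mm to +x of its middle
- weight: Loose round steel weight, 60 mm diameter and 42 mm high below, with a neck and a round head on top 32 mm in diameter from 59 to 77 mm height, to be gripped; about 0.7 kg. Origin: centre of its underside. Stands upright on the bench on the -y side of the jig.
- unit: The fixed black bench power unit on rubber feet, 260 mm in x, 180 mm in y, its case from 20 to 68 mm height. Origin: under its centre; its front, with small knobs standing out 10 mm, is at y = -90 mm.
- tape: Loose cardboard-coloured tape roll lying flat, 84 mm diameter, 24 mm high; a bystander near the weight. Origin: centre of its underside.
- jar: Loose grey closed jar, 56 mm diameter, 50 mm high; a bystander between post and power unit. Origin: centre of its underside.
Things that resemble listed ones, but are neither listed nor needed, are in the scene too. Several things look just like the plate: the one meant starts farthest to the robot's right.

How it is judged:
On the way, in this order (a step that is already met when the one before it is completed fails the run):
1. the bar lies in line against the stop, its fork on the post (y of bar_end in the frame of jig above -0.005 m and angle between the x axis of bar and the x axis of jig, either way round below 0.04 rad and horizontal distance between bar and jig below 0.01 m), for 0.2 s.
2. the latch is shut behind the bar (value of joint latch below 0.1 rad and y of bar_end in the frame of jig above -0.008 m), for 0.2 s.
3. the plate's front edge is flush against the bar (y of each of plate_front_near, plate_front_far in the frame of bar below 0.017 m), for 0.2 s.
4. the weight stands on the plate (horizontal distance between weight and plate below 0.03 m and z of weight in the frame of plate below 0.009 m), for 0.2 s.
At the end, for the whole second after the job is handed in: Bar along the jig line (2.3 degrees, plain end within 8 mm, fork within 10 mm of the post), latch under 0.1 rad, both ends of the plate's front edge within 5 mm of the bar, plate flat on the bench, weight still and upright on the plate within 30 mm of its middle (all of step 2 and all of step 3 and all of step 4 and angle between the x axis of bar and the x axis of jig, either way round below 0.04 rad and horizontal distance between bar and jig below 0.01 m and height (world z) of plate below 0.004 m and angle between plate's own z axis and vertical below 0.05 rad and z of weight in the frame of plate above 0.003 m and angle between weight's own z axis and vertical below 0.1 rad and linear speed of each of weight, plate below 0.02 m/s); the robot touches nothing.
It fails at once if the bar is lifted off the bench (more than 15 mm) (height (world z) of bar above 0.015 m or height (world z) of bar_end above 0.03 m).
It fails at once if the tape roll or the jar is moved more than 30 mm (distance of any of tape, jar from where it was at the start of the episode above 0.03 m).
It also fails if it takes over 72 s, if anything falls off the work surface, if the arm or the gripper's body presses on something with over 40 N, if the wrist force passes 120 N, or if a joint passes its speed limit or range.

## Working session

There is one attempt and no reset: what is moved stays moved. The work goes in short steps, Python scripts to look and compute and a tool call to move; the robot and the scene stay as the last step left them, time stands still between calls to the robot, and variables do not carry over. Pictures are saved under pics/ and viewed, at most 10 in all, crops included, and the job is handed in when it is done.

Besides the shell and the picture viewer there is one more tool, called after "Request:" by a JSON object that holds its "api" and its "payload", one argument or row to a line. drive_tool: Moves the arm, as the interface text tells. Its arguments: {"type":"object","properties":{"motion":{"type":"array","items":{"type":"array","items":{"type":"array","items":{"type":"number"}}}},"squeeze":{"type":"number"}},"required":["motion"]}

```bash
mkdir -p pics; ls; python3 - <<'E'
from station import manip
import cv2
for n in("scene","top"):
    im=manip.snapshot(n); cv2.imwrite(f"pics/{n}0.png",im[:,:,::-1]); print(n,manip.camera_model(n))
print(manip.sense())
E
```

```text
pics
scene {'fov_y': 54.4096081032456, 'cx': 316.9028841009343, 'cy': 205.3849171809717, 'origin': array([1.05788769, 0.02117859, 1.08038573]), 'orientation': array([0.18851043, 0.18789763, 0.67286315, 0.69022712])}
top {'fov_y': 47.149951352777535, 'cx': 309.91937195977823, 'cy': 202.47787835409318, 'origin': array([0.39386395, 0.0030926 , 1.44681955]), 'orientation': array([ 0.0174454 , -0.01895999, -0.69859071,  0.71505748])}
{'t': 0.1, 'q': array([-1.35649145e+00,  5.28380959e-01,  1.43375239e+00, -7.27296193e-06,
        1.18140607e+00, -1.78500310e-01]), 'qd': array([ 0.00015592, -0.00195407, -0.00400075, -0.00020118, -0.00098908,
        0.00048437]), 'tau': array([ 5.37326378e-05, -4.43305027e+01, -1.78586358e+01, -3.17024123e-04,
        3.84742889e-03,  1.72775015e-05]), 'tcp_pos': array([ 0.23912673, -0.57676015,  0.23043364]), 'tool_rot': array([ 9.80774194e-01,  1.95143620e-01, -2.07871304e-05, -9.73161827e-04]), 'force': array([-0.7304587 , -0.12242851, -0.22798597]), 'ft_torque': array([ 0.02392969, -0.00412136,  0.01551309]), 'gripper_force': 0.0, 'finger_gap': 1.000270684984478}
```

View pics/scene0.png

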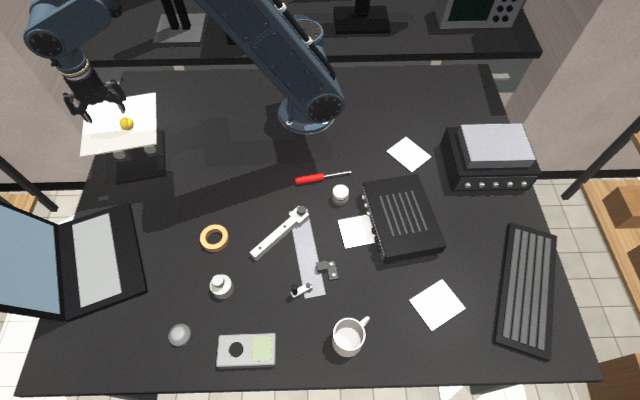

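View pics/top0.png

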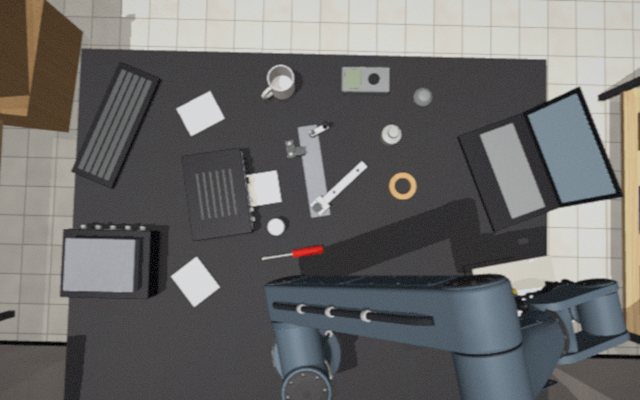

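The scene view shows the post at about (302,211), the bar running to (255,252), the latch knob at (300,291), the weight at (221,286), and the plate at (355,231) beside the unit. The top view shows the post at (319,207), the bar end at (363,165), the stop at (295,149), the latch at (320,129), the weight at (391,133), the tape at (403,186) and the jar at (276,226). I'll enlarge both for accurate pixels.

```bash
cat > h.py <<'E'
import numpy as np, cv2
from scipy.spatial.transform import Rotation as R
from station import manip
def cam(n):
    c=manip.camera_model(n); f=200/np.tan(np.radians(c['fov_y']/2)); return c,f
def ray(n,p):
    c,f=cam(n); d=np.array([(p[0]-c['cx'])/f,-(p[1]-c['cy'])/f,-1.])
    return c['origin'],R.from_quat(c['orientation']).apply(d)
def onz(n,p,z):
    o,d=ray(n,p); return o+d*(z-o[2])/d[2]
def proj(n,P):
    c,f=cam(n); v=R.from_quat(c['orientation']).inv().apply(np.array(P)-c['origin'])
    return np.array([c['cx']-f*v[0]/v[2], c['cy']+f*v[1]/v[2]])
def tri(ps,pt):
    o1,d1=ray('scene',ps);o2,d2=ray('top',pt)
    A=np.stack([d1,-d2],1); s=np.linalg.lstsq(A,o2-o1,rcond=None)[0]
    a=o1+d1*s[0];b=o2+d2*s[1]; return (a+b)/2,np.linalg.norm(a-b)
E
python3 - <<'E'
import cv2,numpy as np
t=cv2.imread('pics/top0.png');s=cv2.imread('pics/scene0.png')
def crop(i,x,y,w,h,k,n):
    c=cv2.resize(i[y:y+h,x:x+w],None,fx=k,fy=k,interpolation=cv2.INTER_CUBIC)
    for g in range(0,w,20): cv2.putText(c,str(x+g),(g*k,8),0,.3,(0,255,255),1); cv2.line(c,(g*k,8),(g*k,14),(0,255,255),1)
    for g in range(0,h,20): cv2.putText(c,str(y+g),(0,g*k+4),0,.3,(0,255,255),1)
    cv2.imwrite('pics/'+n,c)
crop(t,235,110,180,140,4,'topc.png'); crop(s,200,170,200,140,4,'scenec.png')
E
```

```text
(no output)
```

View pics/topc.png

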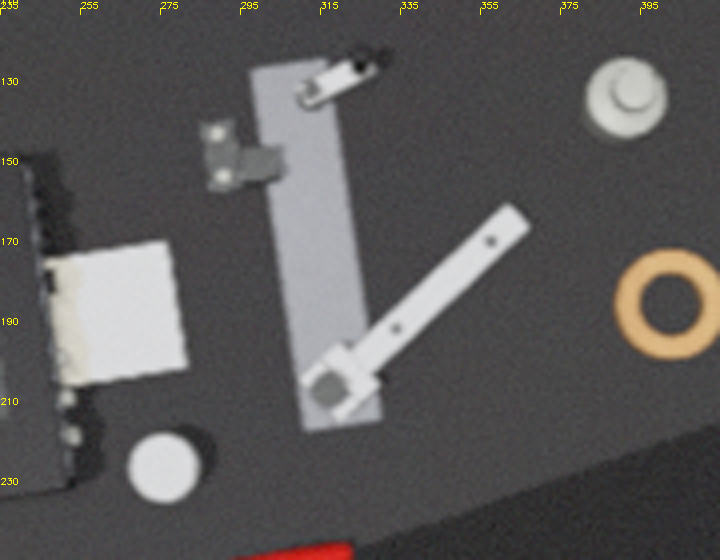

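View pics/scenec.png

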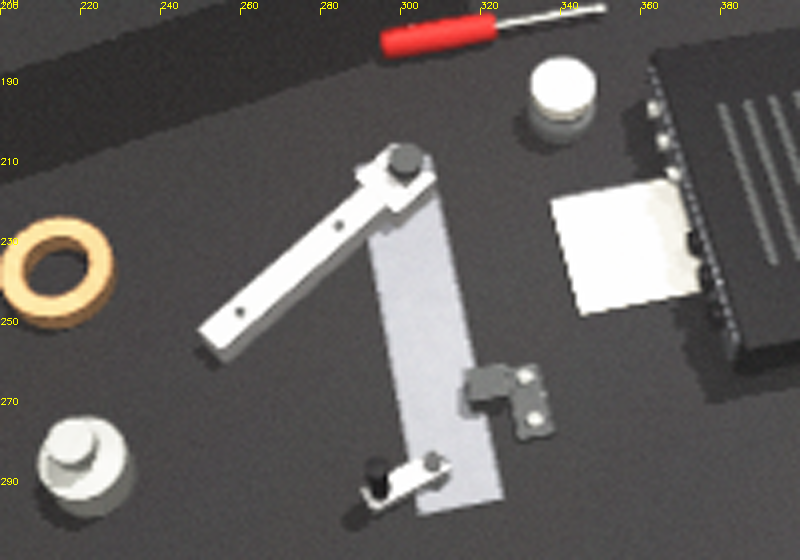

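The crops give these pixels (top / scene): post cap (317,207)/(301,210), pivot (312.5,132)/(308,285), knob top (330.5,124.5)/(294,287), bar end (365,164)/(253,255), weight head (394,133)/(217.5,280.5), and plate front corners (276.5,170) and (282,202).

```bash
python3 - <<'E'
from h import *
np.set_printoptions(precision=4,suppress=True)
T=lambda x,y:(235+x/4,110+y/4); S=lambda x,y:(200+x/4,170+y/4)
pts={'post':(S(405,160),T(328,388)),'pivot':(S(432,461),T(310,88)),'knob':(S(376,465),T(382,57)),'head':(S(71,441),T(636,91)),
'endL':(S(200,331),T(508,204)),'endR':(S(222,349),T(531,228)),'hole1':(S(339,225),T(396,328)),'hole2':(S(240,312),T(490,241)),'plN':(S(551,200),T(187,367)),'plF':(S(581,314),T(167,241)),'jar':(S(562,77),T(163,465)),
's1':(S(375,238),T(384,418)),'s2':(S(420,515),T(250,70)),'s3':(S(503,498),T(322,58)),'s4':(S(0,0),T(303,431))}
W={}
for k,(a,b) in pts.items():
    W[k],e=tri(a,b); print(k,W[k],round(e,4))
    if k=='plN' or k=='plF': print('  ',onz('top',b,.006),onz('scene',a,.006))
print('strip ends z0',[onz('top',T(*p),0) for p in((250,70),(322,58),(303,431),(384,418))])
p=W['post'][:2]; 
ang=np.radians
v=W['pivot'][:2]-p; th=np.arctan2(v[1],v[0])-np.arctan2(-.0225,.235); print('len',np.linalg.norm(v),'jig th',th)
m=[onz('top',T(*q),0)[:2] for q in((250,70),(322,58),(303,431),(384,418))]
d=(m[0]+m[1]-m[2]-m[3])/2; print('strip th',np.arctan2(d[1],d[0]))
c,s=np.cos(th),np.sin(th); M=np.array([[c,s],[-s,c]])
for k in W: print(k,'jig',M@(W[k][:2]-p))
k=M@(W['knob'][:2]-W['pivot'][:2]); print('latch',np.arctan2(-k[1],-k[0])%6.28,np.linalg.norm(k))
b=M@((W['endL']+W['endR'])[:2]/2-p); print('bar ang',np.arctan2(b[1],b[0]),np.linalg.norm(b))
for z in(0,):
  e=[onz('top',T(*q),.0)[:2] for q in((670,305),)]; print('tape',e,'weight head z.077',onz('top',T(636,91),.077))
E
```

```text
post [ 0.4528 -0.0199  0.0426] 0.0025
pivot [ 0.6882 -0.0016  0.025 ] 0.001
knob [ 0.7045 -0.0471  0.0661] 0.018
head [ 0.6827 -0.2477  0.0676] 0.0037
endL [ 0.5971 -0.1604  0.054 ] 0.0102
endR [ 0.5854 -0.17   -0.0067] 0.0217
hole1 [ 0.5011 -0.0713  0.0293] 0.0034
hole2 [ 0.5708 -0.1434  0.0272] 0.003
plN [0.4686 0.0924 0.0016] 0.0051
   [0.4684 0.0896 0.006 ] [0.471  0.0947 0.006 ]
plF [0.568  0.1104 0.0029] 0.0043
   [0.5676 0.108  0.006 ] [0.5694 0.1122 0.006 ]
jar [0.3911 0.1039 0.0599] 0.0027
s1 [ 0.435  -0.0618 -0.1211] 0.0212
s2 [ 0.7123  0.0177 -0.0108] 0.0576
s3 [0.7142 0.0185 0.0246] 0.059
s4 [ 0.4693 -0.1197  0.3571] 0.2614
strip ends z0 [array([0.7068, 0.046 , 0.    ]), array([ 0.7178, -0.0112,  0.    ]), array([ 0.4203, -0.0029,  0.    ]), array([ 0.432 , -0.0666,  0.    ])]
len 0.23610819523857882 jig th 0.17300539267035525
strip th 0.18024338205120125
post jig [0. 0.]
pivot jig [ 0.235  -0.0225]
knob jig [ 0.2432 -0.0702]
head jig [ 0.1872 -0.264 ]
endL jig [ 0.1179 -0.1633]
endR jig [ 0.1048 -0.1708]
hole1 jig [ 0.0387 -0.059 ]
hole2 jig [ 0.095 -0.142]
plN jig [0.0349 0.1079]
plF jig [0.1359 0.1084]
jar jig [-0.0395  0.1325]
s1 jig [-0.0248 -0.0382]
s2 jig [ 0.262  -0.0077]
s3 jig [ 0.2641 -0.0072]
s4 jig [-0.001  -0.1012]
latch 1.7411011084474652 0.04836267363319398
bar ang -0.9829860375545014 0.2007269962605018
tape [array([ 0.5268, -0.2912])] weight head z.077 [ 0.6811 -0.2478  0.077 ]
```

```bash
cat >> h.py <<'E'
J=np.array([.4528,-.0199]); TH=.175
def jig(x,y): return J+np.array([np.cos(TH)*x-np.sin(TH)*y,np.sin(TH)*x+np.cos(TH)*y])
def yaw():
    x=R.from_quat(manip.sense()['tool_rot']).apply([1,0,0]); return np.degrees(np.arctan2(x[1],x[0]))
def units(targets):
    "targets: list of (x,y,z,psi_deg) -> rows from present pose"
    s=manip.sense(); Q=R.from_quat(s['tool_rot']).inv(); y=yaw()
    for t in targets: print(np.round(np.r_[Q.apply(np.array(t[:3])-s['tcp_pos'])/.03,-((t[3]-y+180)%360-180)/8],2))
E
python3 -c "
from h import *
units([(.550,-.1205,.12,-46)])"
```

```text
[ 15.39 -10.08   3.71   8.56]
```

Request:
{"api": "drive_tool", "payload": {
  "motion": [
    [[55, 15.4, -10.1, 2.7, 8.56], [55, 15.4, -10.1, 2.7, 8.56], [55, 15.4, -10.1, 2.7, 8.56], [55, 15.4, -10.1, 2.7, 8.56], [55, 15.4, -10.1, 2.7, 8.56], [55, 15.4, -10.1, 2.7, 8.56], [55, 15.4, -10.1, 2.7, 8.56], [55, 15.4, -10.1, 2.7, 8.56], [55, 15.4, -10.1, 2.7, 8.56], [55, 15.4, -10.1, 2.7, 8.56]]
  ]
}}

```text
t: 1.1
tcp_pos: [0.5073, -0.1833, 0.1612]
tool_rot: [0.92, -0.391, -0.0, -0.0]
force: [0.8, 0.2, -0.3]
finger_gap: 0.644
gripper_force: 0.0
```

```bash
python3 -c "
from h import *
s=manip.sense();print(s['tcp_pos'],yaw(),s['q'])
units([(.550,-.1205,.12,-46)])"
```

```text
[ 0.50730714 -0.18333541  0.16122029] -46.06187678905656 [-5.54027928e-01  5.10307445e-01  1.71661266e+00 -3.33031373e-05
  9.14981722e-01  1.82072011e+00]
[-0.52 -2.48  1.37 -0.01]
```

Request:
{"api": "drive_tool", "payload": {
  "motion": [
    [[55, -0.5, -2.5, 1.4, 0], [55, -0.5, -2.5, 1.4, 0], [55, -0.5, -2.5, 1.4, 0], [55, -0.5, -2.5, 1.4, 0], [55, -0.5, -2.5, 1.4, 0]]
  ]
}}

```text
t: 1.6
tcp_pos: [0.5499, -0.123, 0.12]
tool_rot: [0.92, -0.391, 0.0, 0.0]
force: [-1.0, 0.3, 0.2]
finger_gap: 0.646
gripper_force: 0.0
```

```bash
python3 -c "
from h import *
s=manip.sense();print(s['tcp_pos'],yaw(),s['q'])
units([(.550,-.1205,.008,-46)])
im=manip.snapshot('scene');cv2.imwrite('pics/a.png',cv2.resize(im[150:310,190:350,::-1],None,fx=3,fy=3))"
```

```text
[ 0.54990019 -0.12297822  0.12000717] -46.01227823140316 [-4.18097046e-01  5.99127094e-01  1.68720511e+00 -5.07528168e-04
  8.54926313e-01  1.95609810e+00]
[-0.06 -0.06  3.73 -0.  ]
```

View pics/a.png

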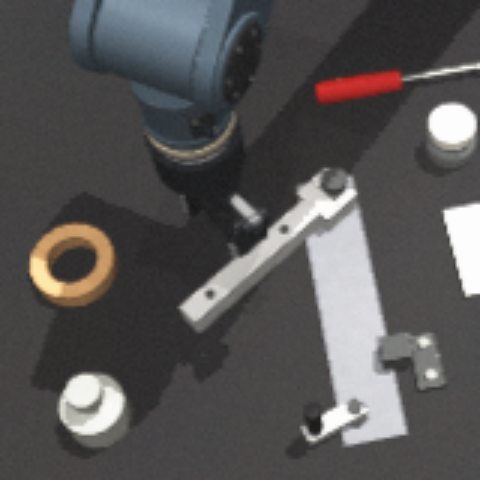

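The gripper straddles the bar between its two holes at about (245,235) in the crop. I'll go down and grip.

Request:
{"api": "drive_tool", "payload": {
  "motion": [
    [[55, -0.06, -0.06, 1.2, 0], [55, -0.06, -0.06, 2.4, 0], [55, -0.06, -0.06, 3.2, 0], [55, -0.06, -0.06, 3.7, 0], [55, -0.06, -0.06, 3.7, 0], [20, -0.06, -0.06, 3.7, 0], [10, -0.06, -0.06, 3.7, 0], [10, -0.06, -0.06, 3.7, 0], [10, -0.06, -0.06, 3.7, 0], [10, -0.06, -0.06, 3.7, 0]]
  ],
  "squeeze": 30
}}

```text
t: 2.65
tcp_pos: [0.5511, -0.1203, 0.0103]
tool_rot: [0.921, -0.39, 0.002, 0.0]
force: [-0.3, -2.3, 5.2]
finger_gap: 0.274
gripper_force: 31.0
```

```bash
python3 -c "
from h import *
s=manip.sense();p=s['tcp_pos'];print(p,yaw(),s['force'],s['finger_gap'],s['gripper_force'])
r=p[:2]-J; rr=np.hypot(*r); a0=np.arctan2(r[1],r[0]); print(rr,np.degrees(a0))
# angles: bar yaw y -> grip at J+rr*(cos)
a1=TH; n=14
units([(*(J+rr*np.array([np.cos(a),np.sin(a)])),p[2],yaw()+np.degrees(a-a0)) for a in np.linspace(a0,a1,n+1)[1:]])"
```

```text
[ 0.55113263 -0.1203148   0.01032178] -45.955200792606036 [-0.33391883 -2.27848823  5.23590583] 0.27431801042308235 30.950621366500854
0.14054337047137258 -45.60023488532612
[-0.01 -0.32  0.   -0.5 ]
[-0.05 -0.65  0.   -0.99]
[-0.11 -0.97  0.   -1.49]
[-0.19 -1.28  0.   -1.99]
[-0.29 -1.59  0.   -2.48]
[-0.41 -1.89  0.   -2.98]
[-0.55 -2.18 -0.   -3.48]
[-0.72 -2.46 -0.   -3.97]
[-0.9  -2.73 -0.   -4.47]
[-1.1  -2.99 -0.   -4.97]
[-1.32 -3.23 -0.   -5.46]
[-1.55 -3.45 -0.   -5.96]
[-1.8  -3.66 -0.   -6.46]
[-2.06 -3.85 -0.   -6.95]
```

Request:
{"api": "drive_tool", "payload": {
  "motion": [
    [[10, -0.01, -0.32, 0, -0.5], [10, -0.05, -0.65, 0, -0.99], [10, -0.11, -0.97, 0, -1.49], [10, -0.19, -1.28, 0, -1.99], [10, -0.29, -1.59, 0, -2.48], [10, -0.41, -1.89, 0, -2.98], [10, -0.55, -2.18, 0, -3.48], [10, -0.72, -2.46, 0, -3.97], [10, -0.9, -2.73, 0, -4.47], [10, -0.9, -2.73, 0, -4.47]]
  ]
}}

```text
t: 3.65
tcp_pos: [0.5922, -0.0428, 0.0103]
tool_rot: [0.996, -0.088, 0.002, 0.0]
force: [2.0, 1.0, 6.3]
finger_gap: 0.274
gripper_force: 31.4
```

```bash
python3 -c "
from h import *
s=manip.sense();p=s['tcp_pos'];print(p,yaw(),s['force'],s['ft_torque'],s['finger_gap'],s['gripper_force'])
r=p[:2]-J; rr=np.hypot(*r); a0=np.arctan2(r[1],r[0]); print(rr,np.degrees(a0))
for a1 in (TH,): 
  units([(*(J+.1405*np.array([np.cos(a),np.sin(a)])),p[2],np.degrees(a)) for a in np.linspace(a0,a1,7)[1:]])"
```

```text
[ 0.59217654 -0.04280037  0.01032102] -10.085598768967662 [1.99275149 0.97879833 6.25093684] [ 0.12949711 -0.10158655  0.2911264 ] 0.27448646816290045 31.40165090560913
0.14124534396994554 -9.330660283023109
[-0.04 -0.26 -0.   -0.5 ]
[-0.06 -0.53 -0.   -0.9 ]
[-0.1  -0.79 -0.   -1.3 ]
[-0.16 -1.04 -0.   -1.71]
[-0.23 -1.3  -0.   -2.11]
[-0.31 -1.55 -0.   -2.51]
```

Request:
{"api": "drive_tool", "payload": {
  "motion": [
    [[10, -0.03, -0.26, 0, -0.45], [10, -0.06, -0.53, 0, -0.9], [10, -0.1, -0.79, 0, -1.3], [10, -0.15, -1.04, 0, -1.7], [10, -0.22, -1.3, 0, -2.1], [10, -0.3, -1.45, 0, -2.4], [10, -0.3, -1.55, 0, -2.5], [10, -0.3, -1.6, 0, -2.55], [10, -0.3, -1.6, 0, -2.55]]
  ]
}}

```text
t: 4.55
tcp_pos: [0.5914, 0.0035, 0.0103]
tool_rot: [0.996, 0.088, 0.002, 0.002]
force: [-0.9, -6.5, 6.9]
finger_gap: 0.276
gripper_force: 30.9
```

```bash
python3 -c "
from h import *
s=manip.sense();p=s['tcp_pos'];print(p,yaw(),s['force'],s['ft_torque'],s['finger_gap'])
r=p[:2]-J;print(np.hypot(*r),np.degrees(np.arctan2(r[1],r[0])))
a=manip.snapshot('scene');b=manip.snapshot('top')
cv2.imwrite('pics/b.png',np.vstack([cv2.resize(a[190:310,240:360,::-1],None,fx=4,fy=4)[:,:],cv2.resize(b[110:225,250:370,::-1],None,fx=4,fy=4)])[:, :] if 0 else np.hstack([cv2.resize(a[190:310,260:360,::-1],None,fx=4,fy=4),cv2.resize(b[110:230,260:360,::-1],None,fx=4,fy=4)]))"
```

```text
[0.59139953 0.0035355  0.01033702] 10.138610059967569 [-0.86704825 -6.51779603  6.94773252] [-1.09212711  0.21607103 -0.11972125] 0.2757595599516146
0.14056689820777432 9.597246184721161
```

View pics/b.png

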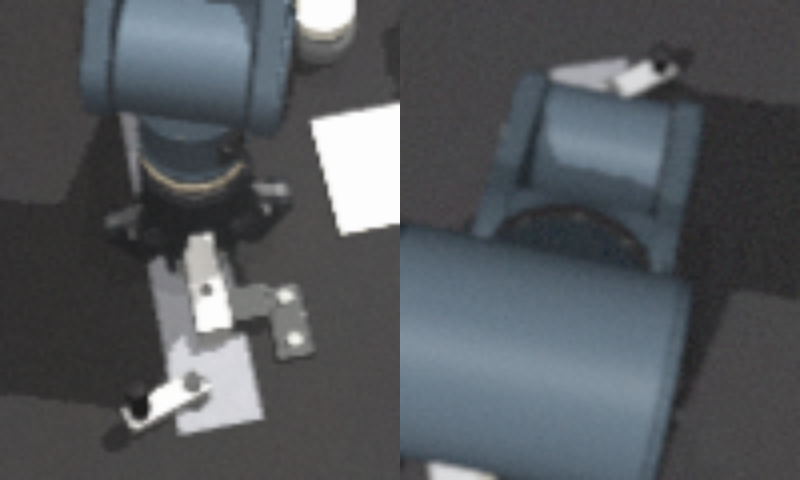

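The bar lies in line against the stop (scene crop, bar end about (210,325) touching the stop block at (255,300)), with a contact force of about 6 N. Next I'll release, rise and measure the latch.

Request:
{"api": "drive_tool", "payload": {
  "motion": [
    [[40, 0, 0, 0, 0], [50, 0, 0, 0, 0], [50, 0, 0, 0, 0], [50, 0, 0, -1.5, 0], [50, 0, 0, -3, 0], [50, 0, 0, -4, 0], [50, 0, 0, -4, 0]]
  ]
}}

```text
t: 5.35
tcp_pos: [0.5931, 0.0056, 0.1331]
tool_rot: [0.996, 0.089, 0.005, 0.001]
force: [0.4, -0.3, -0.2]
finger_gap: 0.583
gripper_force: 0.0
```

```bash
python3 -c "
from h import *
T=lambda x,y:(235+x/4,110+y/4); S=lambda x,y:(200+x/4,170+y/4)
k1=onz('top',T(382,57),.072);k2=onz('scene',S(376,464),.072);print(k1,k2)
pv=jig(.235,-.0225); print('pivot',pv,onz('top',T(310,88),.022),onz('scene',S(432,461),.022))
M=np.array([[np.cos(TH),np.sin(TH)],[-np.sin(TH),np.cos(TH)]])
for k in(k1,k2,(k1+k2)/2):
  d=M@(k[:2]-pv); print('a',np.arctan2(-d[1],-d[0]),np.hypot(*d))
for k in((T(310,88),T(365,64)),): 
  d=M@(onz('top',k[1],.022)-onz('top',k[0],.022))[:2];print('arm a',np.arctan2(-d[1],-d[0]))
s=manip.sense();print(s['tcp_pos'],yaw())
"
```

```text
[ 0.70353548 -0.05587248  0.072     ] [ 0.70579365 -0.03772914  0.072     ]
pivot [ 0.68812817 -0.00114093] [ 0.68889058 -0.00205964  0.022     ] [ 0.6871625  -0.00113681  0.022     ]
a 1.6702018253123938 0.05685883679975885
a 1.8456048344266736 0.0406296182848811
a 1.7432668742973823 0.048562089773451896
arm a 1.8343097663537298
[0.59306223 0.00564215 0.13308763] 10.20577725860342
```

```bash
python3 -c "
from h import *
units([(.706,-.0385,.125,115)]);print(manip.sense()['q'])"
```

```text
[  3.44   2.11   0.31 -13.1 ]
[-1.78924681e-01  6.08039647e-01  1.60927660e+00  4.26408418e-04
  9.14920857e-01  1.21350188e+00]
```

Request:
{"api": "drive_tool", "payload": {
  "motion": [
    [[50, 3.44, 2.11, 0.3, -13.1], [50, 3.44, 2.11, 0.3, -13.1], [50, 3.44, 2.11, 0.3, -13.1], [50, 3.44, 2.11, 0.3, -13.1], [50, 3.44, 2.11, 0.3, -13.1], [50, 3.44, 2.11, 0.3, -13.1], [50, 3.44, 2.11, 0.3, -13.1], [50, 3.44, 2.11, 0.3, -13.1], [50, 3.44, 2.11, 0.3, -13.1], [50, 3.44, 2.11, 0.3, -13.1]]
  ]
}}

```text
t: 6.35
tcp_pos: [0.7016, -0.0378, 0.1177]
tool_rot: [0.666, 0.746, -0.001, -0.002]
force: [0.2, -0.4, 0.6]
finger_gap: 0.588
gripper_force: 0.0
```

Request:
{"api": "drive_tool", "payload": {
  "motion": [
    [[50, 0, 0, 0, -0.95], [50, 0, 0, 0, -1.9], [50, 0, 0, 0, -2.4], [50, 0, 0, 0, -2.4], [50, 0, 0, 0, -2.4]]
  ]
}}

```text
t: 6.85
tcp_pos: [0.702, -0.038, 0.1184]
tool_rot: [0.535, 0.845, -0.0, -0.001]
force: [0.9, 1.0, 0.6]
finger_gap: 0.583
gripper_force: 0.0
```

```bash
python3 -c "
from h import *
s=manip.sense();print(s['tcp_pos'],yaw(),s['q'])
units([(.706,-.0385,.040,115)])
c,d=proj('scene',(.706,-.0385,.072));print(c,d)
b=manip.snapshot('scene')
cv2.imwrite('pics/c.png',cv2.resize(b[220:320,240:370,::-1],None,fx=5,fy=5))"
```

```text
[ 0.70198418 -0.03800243  0.11838733] 115.24913673457156 [-2.12706161e-01  7.57742877e-01  1.30721347e+00  1.79670561e-04
  1.07885979e+00 -6.53473004e-01]
[-0.08  0.12  2.61  0.03]
293.7126385442963 286.0812059888588
```

View pics/c.png

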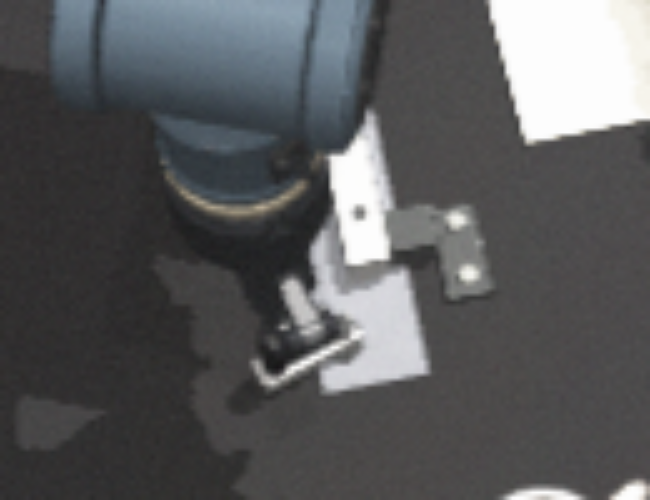

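The released bar stays in line against the stop (its end at about (365,255) in the crop), and the knob sits under the hand at about (275,345). I'll go down and grip the knob.

Request:
{"api": "drive_tool", "payload": {
  "motion": [
    [[50, -0.08, 0.12, 1, 0], [50, -0.08, 0.12, 2, 0], [50, -0.08, 0.12, 2.6, 0], [50, -0.08, 0.12, 2.6, 0], [5, -0.08, 0.12, 2.6, 0], [5, -0.08, 0.12, 2.6, 0], [5, -0.08, 0.12, 2.6, 0], [5, -0.08, 0.12, 2.6, 0], [5, -0.08, 0.12, 2.6, 0], [5, -0.08, 0.12, 2.6, 0]]
  ]
}}

```text
t: 7.9
tcp_pos: [0.7081, -0.0395, 0.0436]
tool_rot: [0.535, 0.845, 0.0, 0.001]
force: [-0.3, -0.2, 6.4]
finger_gap: 0.177
gripper_force: 29.9
```

```bash
python3 -c "
from h import *
s=manip.sense();p=s['tcp_pos'];print(p,yaw(),s['force'],s['finger_gap']*85,s['gripper_force'])
pv=jig(.235,-.0225);d=p[:2]-pv;r=np.hypot(*d);a0=np.arctan2(d[1],d[0])-TH-np.pi; a0=a0%(2*np.pi);print(r,a0)
y=yaw()
print('pl')
units([(*(pv+.042*np.array([np.cos(TH+np.pi+a),np.sin(TH+np.pi+a)])),p[2],y-np.degrees(a0-a)) for a in np.linspace(a0,0.0,17)[1:]])"
```

```text
[ 0.70811495 -0.03947014  0.0435601 ] 115.3316612054404 [-0.27746609 -0.18918127  6.38984374] 15.070412115507176 29.896256625652313
0.04322729991525139 1.8764566480915592
pl
[ 0.04 -0.17 -0.    0.84]
[ 0.07 -0.33 -0.    1.68]
[ 0.11 -0.49 -0.    2.52]
[ 0.17 -0.64 -0.    3.36]
[ 0.24 -0.78 -0.    4.2 ]
[ 0.34 -0.92 -0.    5.04]
[ 0.45 -1.04 -0.    5.88]
[ 0.57 -1.15 -0.    6.72]
[ 0.7  -1.25 -0.    7.56]
[ 0.85 -1.32 -0.    8.4 ]
[ 1.   -1.38 -0.01  9.24]
[ 1.160e+00 -1.430e+00 -1.000e-02  1.008e+01]
[ 1.320e+00 -1.450e+00 -1.000e-02  1.092e+01]
[ 1.490e+00 -1.450e+00 -1.000e-02  1.176e+01]
[ 1.65e+00 -1.44e+00 -1.00e-02  1.26e+01]
[ 1.810e+00 -1.410e+00 -1.000e-02  1.344e+01]
```

Request:
{"api": "drive_tool", "payload": {
  "motion": [
    [[5, 0.03, -0.17, 0, 0.84], [5, 0.07, -0.33, 0, 1.68], [5, 0.11, -0.49, 0, 2.52], [5, 0.17, -0.64, 0, 3.36], [5, 0.24, -0.78, 0, 4.2], [5, 0.34, -0.92, 0, 5.04], [5, 0.45, -1.04, 0, 5.88], [5, 0.57, -1.15, 0, 6.72], [5, 0.7, -1.25, 0, 7.56], [5, 0.7, -1.25, 0, 7.56]]
  ]
}}

```text
t: 8.9
tcp_pos: [0.6654, -0.0378, 0.0436]
tool_rot: [0.888, 0.46, 0.001, 0.002]
force: [-0.4, -4.2, 6.4]
finger_gap: 0.174
gripper_force: 30.0
```

```bash
python3 -c "
from h import *
s=manip.sense();p=s['tcp_pos'];print(p,yaw(),s['force'],s['finger_gap']*85,s['gripper_force'])
pv=jig(.235,-.0225);d=p[:2]-pv;r=np.hypot(*d);a0=np.arctan2(d[1],d[0])-TH-np.pi; a0=a0%(2*np.pi);print(r,a0)
y=yaw()
units([(*(pv+.042*np.array([np.cos(TH+np.pi+a),np.sin(TH+np.pi+a)])),p[2],y-np.degrees(a0-a)) for a in np.linspace(a0,0.0,8)[1:]])"
```

```text
[ 0.66536929 -0.0378171   0.04355653] 54.77673654916653 [-0.35291577 -4.15612324  6.37438795] 14.748299865292134 29.997091591358185
0.04316372831585496 0.8404135404976518
[ 0.04 -0.17 -0.    0.86]
[ 0.06 -0.34 -0.    1.72]
[ 0.1  -0.5  -0.    2.58]
[ 0.16 -0.66 -0.    3.44]
[ 0.24 -0.81 -0.    4.3 ]
[ 0.33 -0.94 -0.    5.16]
[ 0.44 -1.07 -0.01  6.02]
```

Request:
{"api": "drive_tool", "payload": {
  "motion": [
    [[5, 0.03, -0.17, 0, 0.86], [5, 0.06, -0.34, 0, 1.72], [5, 0.1, -0.5, 0, 2.58], [5, 0.16, -0.66, 0, 3.44], [5, 0.24, -0.81, 0, 4.3], [5, 0.33, -0.94, 0, 5.16], [5, 0.44, -1.07, 0, 6.0], [5, 0.46, -1.09, 0, 6.1], [5, 0.46, -1.09, 0, 6.1]]
  ]
}}

```text
t: 9.8
tcp_pos: [0.6464, -0.0092, 0.0435]
tool_rot: [0.999, 0.054, 0.001, 0.003]
force: [-2.1, -8.8, 6.7]
finger_gap: 0.176
gripper_force: 30.3
```

```bash
python3 -c "
from h import *
s=manip.sense();p=s['tcp_pos'];print(p,yaw(),s['force'],s['ft_torque'],s['finger_gap']*85,s['gripper_force'])
pv=jig(.235,-.0225);d=p[:2]-pv;r=np.hypot(*d);a0=np.arctan2(d[1],d[0])-TH-np.pi;print(r,a0)"
```

```text
[ 0.64635866 -0.00915525  0.04350624] 6.150004996975165 [-2.09973401 -8.76248073  6.72329974] [-1.31934983  0.42455193  0.16459512] 14.929143740117071 30.303624272346497
0.04253141664146971 -6.268619232095945
```

Request:
{"api": "drive_tool", "payload": {
  "motion": [
    [[5, 0, -0.03, 0, 0.2], [5, 0, -0.06, 0, 0.2], [5, 0, -0.06, 0, 0.2]]
  ]
}}

```text
t: 10.1
tcp_pos: [0.6466, -0.0091, 0.0435]
tool_rot: [0.999, 0.04, 0.001, 0.004]
force: [-2.5, -13.2, 5.6]
finger_gap: 0.175
gripper_force: 30.4
```

Request:
{"api": "drive_tool", "payload": {
  "motion": [
    [[30, 0, 0, 0, 0], [40, 0, 0, 0, 0], [40, 0, 0, 0, 0], [40, 0, 0, -1.5, 0], [40, 0, 0, -3, 0], [40, 0, 0, -3, 0]]
  ]
}}

```text
t: 10.7
tcp_pos: [0.6497, -0.0042, 0.1379]
tool_rot: [0.999, 0.039, 0.006, 0.001]
force: [1.6, -0.2, 0.3]
finger_gap: 0.463
gripper_force: 0.0
```

```bash
python3 -c "
from h import *
pv=jig(.085+.008,.155)
T=lambda x,y:(235+x/4,110+y/4); S=lambda x,y:(200+x/4,170+y/4)
M=np.array([[np.cos(TH),np.sin(TH)],[-np.sin(TH),np.cos(TH)]])
for n,f,P in(('top',T,((187,367),(167,241))),('scene',S,((551,200),(581,314)))):
  for q in P: print(n,M@(onz(n,f(*q),.006)[:2]-J))
  # knobs on unit front nearest
for q in((75,270),): print(M@(onz('top',T(72,436),.045)[:2]-J), M@(onz('top',T(48,282),.045)[:2]-J),M@(onz('top',T(70,480),.068)[:2]-J),M@(onz('top',T(28,160),.068)[:2]-J))
s=manip.sense();print(s['tcp_pos'],yaw(),s['q'])"
```

```text
top [0.03439177 0.10507946]
top [0.13531626 0.1059358 ]
scene [0.03786701 0.10965761]
scene [0.13787522 0.10982021]
[-0.00694007  0.19777699] [0.11269431 0.19886388] [-0.04014346  0.20133691] [0.20401251 0.19773296]
[ 0.64972202 -0.00418172  0.13792463] 4.500150057140004 [-1.78306276e-01  6.64473630e-01  1.45810474e+00  4.83534258e-04
  1.00614270e+00  1.31370954e+00]
```

```bash
python3 -c "
from h import *
print(jig(.0863,.145)); units([(*jig(.0863,.145),.05,100)])"
```

```text
[0.51253622 0.13791088]
[ -4.22  -5.09   2.86 -11.94]
```

Request:
{"api": "drive_tool", "payload": {
  "motion": [
    [[45, -4.22, -5.09, 0.5, -11.94], [45, -4.22, -5.09, 0.5, -11.94], [45, -4.22, -5.09, 0.5, -11.94], [45, -4.22, -5.09, 0.5, -11.94], [45, -4.22, -5.09, 0.5, -11.94], [45, -4.22, -5.09, 0.5, -11.94], [45, -4.22, -5.09, 0.5, -11.94], [45, -4.22, -5.09, 0.5, -11.94], [45, -4.22, -5.09, 1.5, -11.94], [45, -4.22, -5.09, 2.86, -11.94]]
  ]
}}

```text
t: 11.7
tcp_pos: [0.509, 0.139, 0.0467]
tool_rot: [0.702, 0.712, 0.002, 0.002]
force: [0.4, -1.1, 0.2]
finger_gap: 0.528
gripper_force: 0.0
```

```bash
python3 -c "
from h import *
print(manip.sense()['tcp_pos'],yaw(),manip.sense()['q']); units([(*jig(.0863,.145),.02,100)])"
```

```text
[0.50897094 0.1389515  0.04665279] 90.7915467208889 [5.44000745e-02 6.91892446e-01 1.81905485e+00 4.12371062e-04
 6.24537587e-01 4.02526741e-02]
[-0.04  0.11  0.89 -1.15]
```

Request:
{"api": "drive_tool", "payload": {
  "motion": [
    [[45, -0.04, 0.11, 0.5, -1], [45, -0.04, 0.11, 0.8, -1.15], [45, -0.04, 0.11, 1.0, -1.15], [45, -0.04, 0.11, 1.1, -1.15], [45, -0.04, 0.11, 1.2, -1.15], [45, -0.04, 0.11, 1.2, -1.15]]
  ]
}}

```text
t: 12.3
tcp_pos: [0.5106, 0.1371, 0.0103]
tool_rot: [0.646, 0.764, 0.0, 0.0]
force: [0.2, -0.2, 0.1]
finger_gap: 0.528
gripper_force: 0.0
```

Request:
{"api": "drive_tool", "payload": {
  "motion": [
    [[45, 0, 0, 0.15, 0], [45, 0, 0, 0.25, 0], [45, 0, 0, 0.25, 0]]
  ]
}}

```text
t: 12.6
tcp_pos: [0.5108, 0.1371, 0.0038]
tool_rot: [0.646, 0.764, 0.0, 0.0]
force: [-1.3, 0.7, 12.0]
finger_gap: 0.526
gripper_force: 5.4
```

Request:
{"api": "drive_tool", "payload": {
  "motion": [
    [[45, 0, 0, -0.04, 0], [45, -0.2, 0.03, -0.04, 0], [45, -0.5, 0.07, -0.04, 0], [45, -0.8, 0.11, -0.04, 0], [45, -1.1, 0.15, -0.04, 0], [45, -1.4, 0.19, -0.04, 0], [45, -1.7, 0.23, -0.04, 0], [45, -2.0, 0.27, -0.04, 0], [45, -2.3, 0.3, -0.04, 0], [45, -2.3, 0.3, -0.04, 0]]
  ]
}}

```text
t: 13.6
tcp_pos: [0.5317, 0.0685, 0.0039]
tool_rot: [0.646, 0.763, 0.0, 0.001]
force: [-0.4, -2.3, 5.3]
finger_gap: 0.529
gripper_force: 2.5
```

```bash
python3 -c "
from h import *
s=manip.sense();p=s['tcp_pos'];print(p,yaw(),s['force'])
M=np.array([[np.cos(TH),np.sin(TH)],[-np.sin(TH),np.cos(TH)]]);print(M@(p[:2]-J))
a=manip.snapshot('scene');b=manip.snapshot('top')
cv2.imwrite('pics/d.png',np.hstack([cv2.resize(a[190:310,270:370,::-1],None,fx=4,fy=4),cv2.resize(b[110:230,240:340,::-1],None,fx=4,fy=4)]))"
```

```text
[0.53172148 0.06845217 0.00385961] 99.52807815072696 [-0.43860768 -2.32110317  5.30490913]
[0.09309891 0.07326185]
```

View pics/d.png

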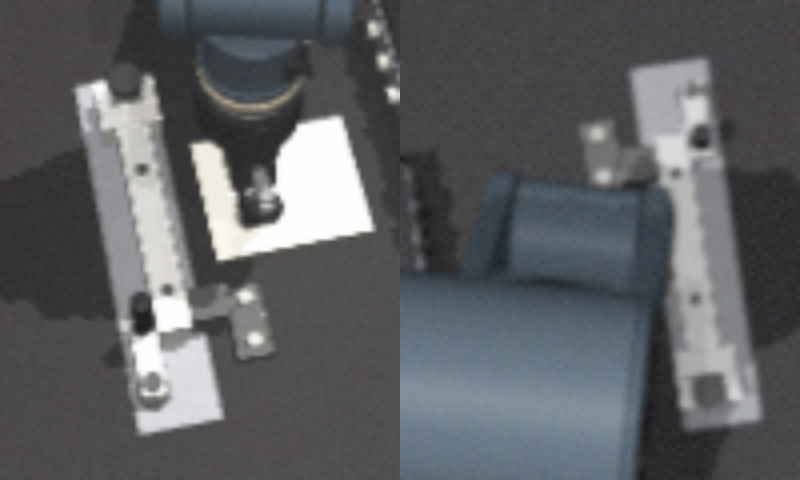

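The bar is homed and the latch is shut behind it (knob at (142,312), arm along the bar). The plate is following the fingers, with its front edge from (190,145) to (217,260) in the left crop, about 25 mm from the bar. I'll drag it the rest of the way.

Request:
{"api": "drive_tool", "payload": {
  "motion": [
    [[45, 0, 0, 0.06, 0], [45, -0.2, 0.03, 0.06, 0], [45, -0.4, 0.06, 0.06, 0], [45, -0.6, 0.09, 0.06, 0], [45, -0.7, 0.1, 0.06, 0], [45, -0.75, 0.1, 0.06, 0], [45, -0.8, 0.1, 0.06, 0], [45, -0.83, 0.1, 0.06, 0], [45, -0.86, 0.1, 0.06, 0], [45, -0.86, 0.1, 0.06, 0]]
  ]
}}

```text
t: 14.7
tcp_pos: [0.5388, 0.0461, 0.0038]
tool_rot: [0.646, 0.763, 0.001, 0.0]
force: [-1.4, 5.5, 18.0]
finger_gap: 0.527
gripper_force: 9.1
```

Request:
{"api": "drive_tool", "payload": {
  "motion": [
    [[45, -0.05, 0, 0, 0], [45, -0.1, 0, 0, 0], [45, -0.1, 0, 0, 0]]
  ]
}}

```text
t: 15.0
tcp_pos: [0.5394, 0.0431, 0.0038]
tool_rot: [0.646, 0.763, 0.001, 0.0]
force: [-0.5, 5.2, 18.2]
finger_gap: 0.531
gripper_force: 9.1
```

```bash
python3 -c "
from h import *
s=manip.sense();p=s['tcp_pos'];print(p,yaw(),s['force'])
M=np.array([[np.cos(TH),np.sin(TH)],[-np.sin(TH),np.cos(TH)]]);print(M@(p[:2]-J))"
```

```text
[0.5393793  0.04307429 0.00378781] 99.5115935568794 [-0.50949748  5.20878769 18.18647877]
[0.09622127 0.0469383 ]
```

Request:
{"api": "drive_tool", "payload": {
  "motion": [
    [[45, 0, 0, -1, 0], [60, 0, 0, -2.5, 0], [60, 0, 0, -4, 0], [60, 0, -1, -5, 0], [60, 0, -1, -5, 0], [60, 0, -1, -5, 0]]
  ]
}}

```text
t: 15.6
tcp_pos: [0.509, 0.0371, 0.1521]
tool_rot: [0.646, 0.763, 0.0, 0.001]
force: [0.8, -0.7, 0.6]
finger_gap: 0.702
gripper_force: 0.0
```

```bash
python3 -c "
from h import *
T=lambda x,y:(235+x/4,110+y/4); S=lambda x,y:(200+x/4,170+y/4)
im=cv2.imread('pics/scene0.png');it=cv2.imread('pics/top0.png')
for n,i,b in(('top',it,(375,115,410,150)),('scene',im,(203,268,240,305))):
  c=i[b[1]:b[3],b[0]:b[2]]; g=cv2.cvtColor(cv2.resize(c,None,fx=8,fy=8,interpolation=cv2.INTER_CUBIC),6)
  ci=cv2.HoughCircles(g,cv2.HOUGH_GRADIENT,1.5,20,param1=80,param2=25,minRadius=35,maxRadius=95)
  for x,y,r in (ci[0][:5] if ci is not None else []): print(n,b[0]+x/8,b[1]+y/8,r/8)
for n,P in(('top',T(636,91)),('scene',S(71,441))): print(n,'head',onz(n,P,.077))
for n,P in(('top',T(627,98)),('scene',S(84,465))): print(n,'body',onz(n,P,.042))
print(tri(S(71,441),T(636,91)))
units([(.681,-.249,.14,0)]);s=manip.sense();print(s['tcp_pos'],s['q'],yaw())"
```

```text
top 391.03125 134.03125 9.5875
top 392.34375 131.78125 11.762501
top 393.28125 135.15625 8.25625
top 389.15625 135.71875 7.7124996
top 391.59375 137.21875 7.225
scene 219.21875 284.78125 10.1125
scene 222.40625 283.65625 9.26875
scene 221.46875 286.09375 11.762501
scene 217.53125 280.28125 5.5
scene 216.21875 285.15625 6.6625
top head [ 0.68106969 -0.24780528  0.077     ]
scene head [ 0.68611744 -0.24332315  0.077     ]
top body [ 0.68277751 -0.24732742  0.042     ]
scene body [ 0.69080206 -0.24167857  0.042     ]
(array([ 0.68272455, -0.24768928,  0.06755493]), np.float64(0.0036662274118094596))
[-10.36   4.07   0.41  12.44]
[0.50895085 0.03710802 0.15209675] [-1.46500882e-01  4.92058522e-01  1.79683623e+00  2.61683411e-05
  8.51396240e-01 -3.13119199e-01] 99.5455255257607
```

Request:
{"api": "drive_tool", "payload": {
  "motion": [
    [[65, -10.25, 4.2, 0.4, 0], [65, -10.25, 4.2, 0.4, 0], [65, -10.25, 4.2, 0.4, 0], [65, -10.25, 4.2, 0.4, 0], [65, -10.25, 4.2, 0.4, 0], [65, -10.25, 4.2, 0.4, 0], [65, -10.25, 4.2, 0.4, 0], [65, -10.25, 4.2, 0.4, 0], [65, -10.25, 4.2, 0.4, 0], [65, -10.25, 4.2, 0.4, 0]]
  ]
}}

```text
t: 16.6
tcp_pos: [0.6833, -0.2432, 0.1377]
tool_rot: [0.645, 0.764, -0.0, -0.002]
force: [0.6, -0.4, 0.6]
finger_gap: 0.758
gripper_force: 0.0
```

```bash
python3 -c "
from h import *
s=manip.sense();print(s['tcp_pos'],yaw()); units([(.6845,-.2455,.05,99.5)])
a=manip.snapshot('scene');b=manip.snapshot('top')
cv2.imwrite('pics/e.png',np.hstack([cv2.resize(a[200:300,190:360,::-1],None,fx=4,fy=4,interpolation=2)[:,:680]]));cv2.imwrite('pics/top_e.png',b[:,:,::-1]);cv2.imwrite('pics/scene_e.png',a[:,:,::-1])"
```

```text
[ 0.68326597 -0.24322354  0.13768409] 99.61973119128132
[-0.09  0.04  2.92  0.01]
```

View pics/e.png

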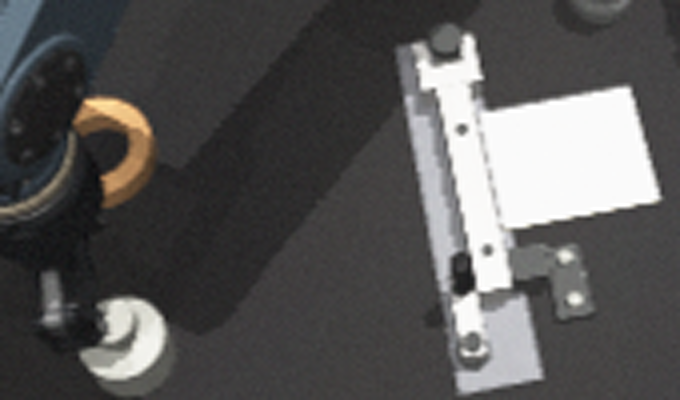

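The plate now lies flush along the bar between fork and stop (crop: back corners (630,87) and (662,200)). The gripper is above the weight's head at (115,322). I'll go down and grip it.

Request:
{"api": "drive_tool", "payload": {
  "motion": [
    [[65, -0.09, 0.04, 1, 0], [65, -0.09, 0.04, 2, 0], [65, -0.09, 0.04, 2.7, 0], [65, -0.09, 0.04, 3.0, 0], [65, -0.09, 0.04, 3.0, 0], [20, -0.09, 0.04, 3.0, 0], [20, -0.09, 0.04, 3.0, 0], [20, -0.09, 0.04, 3.0, 0], [20, -0.09, 0.04, 3.0, 0], [20, -0.09, 0.04, 3.0, 0]]
  ],
  "squeeze": 70
}}

```text
t: 17.7
tcp_pos: [0.6864, -0.2477, 0.052]
tool_rot: [0.646, 0.764, 0.0, 0.001]
force: [-3.9, -0.1, 6.0]
finger_gap: 0.352
gripper_force: 68.9
```

```bash
python3 -c "
from h import *
s=manip.sense();print(s['tcp_pos'],yaw(),s['finger_gap']*85,s['gripper_force'],s['force'])
M=np.array([[np.cos(TH),np.sin(TH)],[-np.sin(TH),np.cos(TH)]])
im=cv2.imread('pics/scene_e.png');t=cv2.imread('pics/top_e.png')
for q in((630,87),(662,200),(482,112),(507,228)): print('scene',M@(onz('scene',(190+q[0]/4,200+q[1]/4),.006)[:2]-J))
g=cv2.inRange(t,(200,200,200),(255,255,255));g[:,:250]=0;g[:,316:]=0;g[:135]=0;g[215:]=0
cs,_=cv2.findContours(g,0,2)
for c in cs:
  if cv2.contourArea(c)>200:
    r=cv2.minAreaRect(c); print(r); [print('top',M@(onz('top',q,.006)[:2]-J)) for q in cv2.boxPoints(r)]"
```

```text
[ 0.68643537 -0.24767873  0.05197267] 99.58817011592839 29.887253643857914 68.85728364461102 [-3.87368028 -0.14462353  5.98515618]
scene [0.05009847 0.13820418]
scene [0.14884292 0.13886978]
scene [0.04850051 0.02031057]
scene [0.14781169 0.02013824]
```

Request:
{"api": "drive_tool", "payload": {
  "motion": [
    [[20, 0, 0, -0.5, 0], [20, 0, 0, -1.2, 0], [20, 0, 0, -2, 0], [20, 0, 0, -2.7, 0], [20, 0, 0, -2.7, 0], [20, 0, 0, -2.7, 0]]
  ]
}}

```text
t: 18.3
tcp_pos: [0.6856, -0.2467, 0.1303]
tool_rot: [0.646, 0.764, 0.0, -0.0]
force: [-1.1, -0.0, -6.7]
finger_gap: 0.347
gripper_force: 70.2
```

```bash
python3 -c "
from h import *
s=manip.sense();print(s['tcp_pos'],s['finger_gap']*85,s['gripper_force'],s['force'])
M=np.array([[np.cos(TH),np.sin(TH)],[-np.sin(TH),np.cos(TH)]])
for q in((190,145),(217,260)): print('d scene',M@(onz('scene',(270+q[0]/4,190+q[1]/4),.006)[:2]-J))
a=cv2.imread('pics/scene_e.png');b=cv2.imread('pics/top_e.png')
def mark(i,n,b,k):
  c=cv2.resize(i[b[1]:b[3],b[0]:b[2]],None,fx=k,fy=k,interpolation=2)
  return c
# profiles along jig y at x=0.07,0.10,0.13 (sampled on plane z=.006)
for n,i in(('scene',a),('top',b)):
  g=cv2.cvtColor(i,6).astype(np.float32)
  ys=np.arange(-.02,.045,.0025)
  pr=np.mean([[cv2.getRectSubPix(g,(1,1),tuple(map(float,proj(n,(*jig(x,y),.006)))))[0,0] for y in ys] for x in np.linspace(.115,.14,12)],0)
  print(n,[(round(y*1000,1),int(v)) for y,v in zip(ys,pr)])
  print(n,'bar top edge y=.012 z=.03 appears on z=.006 at', M@(onz(n,proj(n,(*jig(.1,.012),.03)),.006)[:2]-J), 'and y=-.012',M@(onz(n,proj(n,(*jig(.1,-.012),.03)),.006)[:2]-J))
cv2.imwrite('pics/f.png',np.hstack([mark(a,0,(285,200,360,290),5),mark(b,0,(250,120,335,210),5)]))"
```

```text
[ 0.68563744 -0.24673418  0.1303469 ] 29.498915807718166 70.23962429724634 [-1.06357121 -0.02220505 -6.69569365]
d scene [0.04684481 0.04285355]
d scene [0.14596934 0.04337681]
scene [(np.float64(-20.0), 146), (np.float64(-17.5), 133), (np.float64(-15.0), 125), (np.float64(-12.5), 150), (np.float64(-10.0), 226), (np.float64(-7.5), 247), (np.float64(-5.0), 249), (np.float64(-2.5), 249), (np.float64(-0.0), 249), (np.float64(2.5), 249), (np.float64(5.0), 249), (np.float64(7.5), 249), (np.float64(10.0), 247), (np.float64(12.5), 228), (np.float64(15.0), 207), (np.float64(17.5), 232), (np.float64(20.0), 247), (np.float64(22.5), 249), (np.float64(25.0), 249), (np.float64(27.5), 250), (np.float64(30.0), 250), (np.float64(32.5), 250), (np.float64(35.0), 250), (np.float64(37.5), 250), (np.float64(40.0), 250), (np.float64(42.5), 250)]
scene bar top edge y=.012 z=.03 appears on z=.006 at [0.08850712 0.01375706] and y=-.012 [ 0.08850712 -0.01079131]
top [(np.float64(-20.0), 107), (np.float64(-17.5), 107), (np.float64(-15.0), 108), (np.float64(-12.5), 108), (np.float64(-10.0), 109), (np.float64(-7.5), 110), (np.float64(-5.0), 110), (np.float64(-2.5), 111), (np.float64(-0.0), 112), (np.float64(2.5), 113), (np.float64(5.0), 113), (np.float64(7.5), 115), (np.float64(10.0), 116), (np.float64(12.5), 116), (np.float64(15.0), 118), (np.float64(17.5), 119), (np.float64(20.0), 120), (np.float64(22.5), 120), (np.float64(25.0), 122), (np.float64(27.5), 124), (np.float64(30.0), 125), (np.float64(32.5), 127), (np.float64(35.0), 127), (np.float64(37.5), 128), (np.float64(40.0), 129), (np.float64(42.5), 129)]
top bar top edge y=.012 z=.03 appears on z=.006 at [0.10260921 0.01164592] and y=-.012 [ 0.10260921 -0.01276062]
```

View pics/f.png

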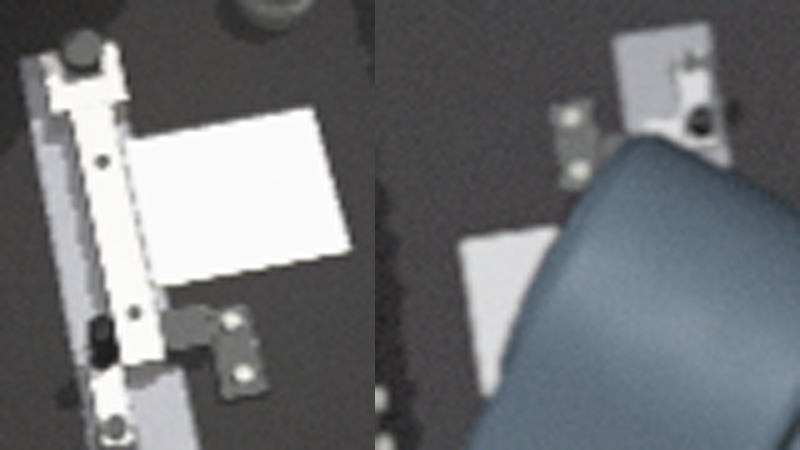

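The last view shows a thin grey line between bar and plate at about (145,230) in the left crop. The plate may be 2–4 mm short, so I'll set the weight back, drag the plate further, and place the weight after that.

Request:
{"api": "drive_tool", "payload": {
  "motion": [
    [[20, 0, 0, 1, 0], [20, 0, 0, 2, 0], [20, 0, 0, 2.5, 0], [20, 0, 0, 2.68, 0], [20, 0, 0, 2.68, 0], [50, 0, 0, 2.68, 0], [65, 0, 0, 2.68, 0], [65, 0, 0, 2.68, 0], [65, 0, 0, 1.5, 0], [65, 0, 0, -0.3, 0]]
  ]
}}

```text
t: 19.3
tcp_pos: [0.684, -0.246, 0.1325]
tool_rot: [0.646, 0.764, -0.001, -0.004]
force: [0.8, -0.5, 0.2]
finger_gap: 0.762
gripper_force: 0.0
```

```bash
python3 -c "
from h import *
s=manip.sense();print(s['tcp_pos'],s['force'],s['finger_gap'])
units([(*jig(.098,.075),.12,99.5),(*jig(.098,.075),.02,99.5)])"
```

```text
[ 0.68396702 -0.24600854  0.13251801] [ 0.83309984 -0.51005172  0.20577271] 0.7617739550368026
[ 1.124e+01 -3.090e+00  4.900e-01  1.000e-02]
[ 1.122e+01 -3.070e+00  3.830e+00  1.000e-02]
```

Request:
{"api": "drive_tool", "payload": {
  "motion": [
    [[45, 11.2, -3.1, 0.1, 0], [45, 11.2, -3.1, 0.1, 0], [45, 11.2, -3.1, 0.1, 0], [45, 11.2, -3.1, 0.1, 0], [45, 11.2, -3.1, 0.1, 0], [45, 11.2, -3.1, 0.1, 0], [45, 11.2, -3.1, 0.1, 0], [45, 11.2, -3.1, 0.1, 0], [45, 11.2, -3.1, 1.5, 0], [45, 11.2, -3.1, 2.5, 0]]
  ]
}}

```text
t: 20.3
tcp_pos: [0.5399, 0.0689, 0.0606]
tool_rot: [0.645, 0.764, 0.001, 0.002]
force: [-0.5, -0.6, 0.2]
finger_gap: 0.527
gripper_force: 0.0
```

Request:
{"api": "drive_tool", "payload": {
  "motion": [
    [[45, 0, 0, 0.2, 0], [45, 0, 0, 0.4, 0], [45, 0, 0, 0.4, 0]]
  ]
}}

```text
t: 20.6
tcp_pos: [0.5392, 0.0683, 0.049]
tool_rot: [0.646, 0.764, 0.0, 0.0]
force: [0.1, 0.5, 0.4]
finger_gap: 0.53
gripper_force: 0.0
```

```bash
python3 -c "
from h import *
s=manip.sense();print(s['tcp_pos'],s['force'],s['finger_gap'],yaw())
units([(*jig(.098,.075),.0038,99.5)])"
```

```text
[0.53919504 0.06829839 0.04903013] [0.1049653  0.47303606 0.44621608] 0.5296129259842762 99.56309472432054
[ 0.11 -0.08  1.51  0.01]
```

Request:
{"api": "drive_tool", "payload": {
  "motion": [
    [[45, 0.1, 0, 0.7, 0], [45, 0.1, 0, 1.3, 0], [45, 0.1, 0, 1.5, 0], [45, 0.1, 0, 1.54, 0], [45, 0.1, 0, 1.54, 0]]
  ]
}}

```text
t: 21.1
tcp_pos: [0.5389, 0.0715, 0.004]
tool_rot: [0.646, 0.764, 0.001, 0.001]
force: [-0.0, -0.3, 0.6]
finger_gap: 0.528
gripper_force: 0.0
```

Request:
{"api": "drive_tool", "payload": {
  "motion": [
    [[45, -0.05, 0, 0, 0], [45, -0.1, 0, 0, 0], [45, -0.15, 0, 0, 0]]
  ]
}}

```text
t: 21.4
tcp_pos: [0.5395, 0.0675, 0.0039]
tool_rot: [0.646, 0.764, 0.001, 0.001]
force: [-0.4, 2.1, 7.1]
finger_gap: 0.525
gripper_force: 3.3
```

Request:
{"api": "drive_tool", "payload": {
  "motion": [
    [[45, -0.05, 0, 0, 0], [45, -0.1, 0, 0, 0], [45, -0.15, 0, 0, 0]]
  ]
}}

```text
t: 21.7
tcp_pos: [0.5399, 0.0637, 0.0039]
tool_rot: [0.646, 0.763, 0.001, 0.0]
force: [-0.7, 5.5, 7.1]
finger_gap: 0.524
gripper_force: 3.5
```

Request:
{"api": "drive_tool", "payload": {
  "motion": [
    [[45, -0.05, 0, 0, 0], [45, -0.1, 0, 0, 0], [45, -0.15, 0, 0, 0]]
  ]
}}

```text
t: 22.0
tcp_pos: [0.5404, 0.0594, 0.0039]
tool_rot: [0.646, 0.763, 0.001, -0.0]
force: [-0.5, 6.5, 6.7]
finger_gap: 0.523
gripper_force: 3.6
```

The lateral force rose from 2 to 6.5 N under a 7 N press, so the plate is now up against the bar. I'll push a little more, then go back for the weight.

Request:
{"api": "drive_tool", "payload": {
  "motion": [
    [[45, -0.05, 0, 0, 0], [45, -0.1, 0, 0, 0], [45, -0.15, 0, 0, 0], [45, -0.15, 0, 0, 0]]
  ]
}}

```text
t: 22.4
tcp_pos: [0.5411, 0.0548, 0.0039]
tool_rot: [0.646, 0.763, 0.001, -0.0]
force: [-0.4, 4.9, 7.6]
finger_gap: 0.526
gripper_force: 3.7
```

Request:
{"api": "drive_tool", "payload": {
  "motion": [
    [[45, 0, 0, -1, 0], [65, 0, 0, -2.5, 0], [65, 0, 0, -4.3, 0], [65, 0, 0, -4.3, 0]]
  ]
}}

```text
t: 22.8
tcp_pos: [0.5453, 0.0534, 0.1377]
tool_rot: [0.645, 0.764, 0.004, 0.006]
force: [0.2, 0.4, -0.1]
finger_gap: 0.761
gripper_force: 0.0
```

```bash
python3 -c "
from h import *
print(manip.sense()['tcp_pos']);units([(.6845,-.2465,.14,99.5)])"
```

```text
[0.54532145 0.0533934  0.13771522]
[-1.063e+01  2.910e+00  0.000e+00  1.000e-02]
```

Request:
{"api": "drive_tool", "payload": {
  "motion": [
    [[65, -10.7, 3.0, -0.1, 0], [65, -10.7, 3.0, -0.1, 0], [65, -10.7, 3.0, -0.1, 0], [65, -10.7, 3.0, -0.1, 0], [65, -10.7, 3.0, -0.1, 0], [65, -10.7, 3.0, -0.1, 0], [65, -10.7, 3.0, -0.1, 0], [65, -10.7, 3.0, -0.1, 0], [65, -10.7, 3.0, -0.1, 0], [65, -10.7, 3.0, -0.1, 0]]
  ]
}}

```text
t: 23.8
tcp_pos: [0.682, -0.2461, 0.1338]
tool_rot: [0.645, 0.764, -0.0, -0.001]
force: [-0.2, 0.0, -0.2]
finger_gap: 0.761
gripper_force: 0.0
```

```bash
python3 -c "
from h import *
M=np.array([[np.cos(TH),np.sin(TH)],[-np.sin(TH),np.cos(TH)]])
a=manip.snapshot('scene');cv2.imwrite('pics/scene_g.png',a[:,:,::-1])
o=cv2.imread('pics/scene_e.png')
ys=np.arange(.0,.15,.0025)
for i in(o[:,:,::-1],a):
  g=cv2.cvtColor(np.ascontiguousarray(i),7).astype(np.float32)
  for xs in ((.06,.09),(.115,.14)):
    pr=np.mean([[cv2.getRectSubPix(g,(1,1),tuple(map(float,proj('scene',(*jig(x,y),.006)))))[0,0] for y in ys] for x in np.linspace(*xs,12)],0)
    print('gap',pr[4:10].astype(int),'back',1000*np.interp(-150,-pr[40:],ys[40:]))
s=manip.sense();print(s['tcp_pos']);units([(.6845,-.247,.05,99.5)])"
```

```text
gap [246 225 208 233 247 250] back 137.67455587796968
gap [247 228 207 232 247 249] back 137.64028095093818
gap [247 245 247 249 249 249] back 131.89064933708744
gap [246 244 247 249 250 250] back 133.44753964017352
[ 0.68215802 -0.24578151  0.13405594]
[-0.06  0.07  2.8   0.02]
```

The gap has closed: the plate moved 5 mm and its back edge is at about 132.7 mm, against 132 expected. Now I'll pick up the weight.

Request:
{"api": "drive_tool", "payload": {
  "motion": [
    [[65, -0.06, 0.07, 1, 0], [65, -0.06, 0.07, 2, 0], [65, -0.06, 0.07, 2.6, 0], [65, -0.06, 0.07, 2.88, 0], [65, -0.06, 0.07, 2.88, 0], [20, -0.06, 0.07, 2.88, 0], [20, -0.06, 0.07, 2.88, 0], [20, -0.06, 0.07, 2.88, 0], [20, -0.06, 0.07, 2.88, 0], [20, -0.06, 0.07, 2.88, 0]]
  ]
}}

```text
t: 24.85
tcp_pos: [0.6858, -0.2496, 0.0502]
tool_rot: [0.646, 0.764, -0.0, 0.001]
force: [-3.1, -0.3, 6.5]
finger_gap: 0.347
gripper_force: 68.8
```

Request:
{"api": "drive_tool", "payload": {
  "motion": [
    [[20, 0, 0, -0.5, 0], [20, 0, 0, -1.2, 0], [20, 0, 0, -2, 0], [20, 0, 0, -2.7, 0], [20, 0, 0, -3.0, 0], [20, 0, 0, -3.0, 0], [20, 0, 0, -3.0, 0]]
  ]
}}

```text
t: 25.55
tcp_pos: [0.6845, -0.2484, 0.1369]
tool_rot: [0.645, 0.764, -0.0, -0.001]
force: [-0.8, 0.1, -6.9]
finger_gap: 0.35
gripper_force: 70.3
```

```bash
python3 -c "
from h import *
s=manip.sense();print(s['tcp_pos'],s['force'],s['finger_gap']*85,yaw());units([(*jig(.099,.073),s['tcp_pos'][2],99.5)])"
```

```text
[ 0.68453649 -0.24840174  0.13689237] [-0.75519373  0.13083924 -6.85902987] 29.736556060126773 99.59567415434314
[ 1.126e+01 -3.070e+00  2.000e-02  1.000e-02]
```

Request:
{"api": "drive_tool", "payload": {
  "motion": [
    [[20, 0.4, -0.1, -0.2, 0], [20, 1.4, -0.4, -0.2, 0], [20, 2.6, -0.7, -0.2, 0], [20, 3.9, -1.05, -0.2, 0], [20, 5.2, -1.4, -0.2, 0], [20, 6.5, -1.75, -0.2, 0], [20, 7.8, -2.1, -0.2, 0], [20, 9.1, -2.5, -0.2, 0], [20, 10.3, -2.8, -0.2, 0], [20, 10.9, -3.0, -0.2, 0]]
  ]
}}

```text
t: 26.55
tcp_pos: [0.5385, 0.062, 0.1437]
tool_rot: [0.645, 0.765, -0.001, -0.002]
force: [-0.6, -0.5, -7.0]
finger_gap: 0.354
gripper_force: 70.3
```

Request:
{"api": "drive_tool", "payload": {
  "motion": [
    [[20, 0.25, -0.07, 0, 0], [20, 0.36, -0.07, 0, 0], [20, 0.36, -0.07, 0, 0]]
  ]
}}

```text
t: 26.85
tcp_pos: [0.5394, 0.0682, 0.1444]
tool_rot: [0.646, 0.764, 0.0, 0.001]
force: [0.5, -0.2, -6.5]
finger_gap: 0.35
gripper_force: 70.3
```

```bash
python3 -c "
from h import *
s=manip.sense();print(s['tcp_pos'],s['force'],s['finger_gap']*85,yaw());units([(*jig(.099,.073),.0563,99.5)])"
```

```text
[0.53943114 0.06821893 0.14436463] [ 0.45788085 -0.21991628 -6.48521385] 29.760486412864573 99.58600241360341
[ 0.05 -0.06  2.94  0.01]
```

Request:
{"api": "drive_tool", "payload": {
  "motion": [
    [[20, 0.05, -0.06, 0.8, 0], [20, 0.05, -0.06, 1.7, 0], [20, 0.05, -0.06, 2.4, 0], [20, 0.05, -0.06, 2.7, 0], [20, 0.05, -0.06, 2.8, 0], [20, 0.05, -0.06, 2.85, 0], [20, 0.05, -0.06, 2.85, 0]]
  ]
}}

```text
t: 27.55
tcp_pos: [0.5374, 0.0696, 0.0594]
tool_rot: [0.646, 0.764, 0.001, 0.001]
force: [0.2, 0.2, -5.8]
finger_gap: 0.349
gripper_force: 70.4
```

Request:
{"api": "drive_tool", "payload": {
  "motion": [
    [[20, 0, 0, 0.05, 0], [20, 0, 0, 0.1, 0], [20, 0, 0, 0.1, 0]]
  ]
}}

```text
t: 27.85
tcp_pos: [0.5369, 0.07, 0.0563]
tool_rot: [0.645, 0.764, 0.0, 0.001]
force: [0.2, 0.2, -5.2]
finger_gap: 0.349
gripper_force: 70.6
```

Request:
{"api": "drive_tool", "payload": {
  "motion": [
    [[20, 0, 0, 0.04, 0], [20, 0, 0, 0.07, 0], [20, 0, 0, 0.07, 0]]
  ]
}}

```text
t: 28.15
tcp_pos: [0.5368, 0.0699, 0.0561]
tool_rot: [0.645, 0.764, 0.001, 0.001]
force: [-4.1, -0.7, 12.2]
finger_gap: 0.348
gripper_force: 72.1
```

Contact is made, so I'll release and rise.

Request:
{"api": "drive_tool", "payload": {
  "motion": [
    [[20, 0, 0, -0.04, 0], [40, 0, 0, -0.04, 0], [65, 0, 0, -0.04, 0], [65, 0, 0, -0.04, 0], [65, 0, 0, -0.04, 0], [65, 0, 0, -1, 0], [65, 0, 0, -2.5, 0], [65, 0, 0, -4, 0], [65, 0, 0, -4, 0]]
  ]
}}

```text
t: 29.05
tcp_pos: [0.5407, 0.0698, 0.1793]
tool_rot: [0.645, 0.764, 0.004, 0.005]
force: [0.0, 0.0, -0.8]
finger_gap: 0.761
gripper_force: 0.0
```

Request:
{"api": "drive_tool", "payload": {
  "motion": [
    [[65, -9, -1, -1, 0], [65, -9, -1, -1, 0], [65, -9, -1, -1, 0], [65, -9, -1, -1, 0], [65, -9, -1, -1, 0], [65, -9, -1, -1, 0], [65, -9, -1, -1, 0], [65, -9, -1, -1, 0]]
  ]
}}

```text
t: 29.85
tcp_pos: [0.5509, -0.201, 0.2025]
tool_rot: [0.646, 0.763, 0.0, -0.001]
force: [-0.1, 0.4, -0.2]
finger_gap: 0.761
gripper_force: 0.0
```

```bash
python3 -c "
from h import *
a=manip.snapshot('scene');b=manip.snapshot('top')
for n,i in(('sceneh',a),('toph',b)): cv2.imwrite('pics/%s.png'%n,i[:,:,::-1])
M=np.array([[np.cos(TH),np.sin(TH)],[-np.sin(TH),np.cos(TH)]])
print(manip.sense()['tcp_pos'],'plate centre', proj('scene',(*jig(.099,.072),.083)))
o=cv2.imread('pics/scene_g.png')[:,:,::-1]
d=cv2.absdiff(a,np.ascontiguousarray(o)).max(2); d[:, :310]=0;d[:200]=0;d[300:]=0;d[:,380:]=0
m=(d>40).astype(np.uint8); n,l,st,ce=cv2.connectedComponentsWithStats(m)
print([(s.tolist(),c.round(1)) for s,c in zip(st[1:],ce[1:]) if s[4]>8])
g=cv2.cvtColor(a,7).astype(np.float32); ys=np.arange(.0,.15,.0025)
for xs in ((.053,.063),(.135,.145)):
  pr=np.mean([[cv2.getRectSubPix(g,(1,1),tuple(map(float,proj('scene',(*jig(x,y),.006)))))[0,0] for y in ys] for x in np.linspace(*xs,8)],0)
  print('gap',pr[3:11].astype(int),'back',1000*np.interp(-150,-pr[45:],ys[45:]))
for y in (.068,.072,.076): print('base circle px',proj('scene',(*jig(.099,y),.006)),proj('scene',(*jig(.099,y),.048)))
"
```

```text
[ 0.55093804 -0.19956924  0.20269486] plate centre [330.86147677 227.67767153]
[([330, 222, 6, 3, 12], array([332.5, 222.7])), ([323, 228, 20, 19, 213], array([331.3, 238.2]))]
gap [251 251 251 252 252 253 253 252] back 131.72499359425905
gap [251 248 245 249 252 252 252 252] back 133.87280729116577
base circle px [328.95064857 239.59982991] [329.24655135 233.39733776]
base circle px [330.22942746 239.36303996] [330.56520169 233.15522427]
base circle px [331.50737583 239.12640379] [331.88296886 232.91327293]
```

```bash
python3 -c "
from h import *
print(manip.sign_off())"
```

```text
the job is handed in; nothing more can be done
None
```

I finished all four steps and handed the job in at about 30 s of the 72 s limit; no verdict came back. My last measurements put the plate's front edge about 1–2 mm from the bar and the weight near the plate's middle, with the bar against the stop, the latch shut, and the tape roll and jar never touched.

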